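Tip the parts bin back onto its base and push it against the bench stop

TASK

The empty blue parts bin has been left standing on its back end. Push it over so that it sits on its base with its mouth up, then push it along the bench, front first, until its front is flush and square against the wooden stop strip. Only push it, never lift or carry it; leave everything else where it is, and finish with the hand clear.

Things in the scene. Friction and masses are not known exactly. Their poses are not given: they have to be found in the camera images.
- bin: Empty blue plastic bin, 150 long, 100 wide, 75 deep, walls 4, about 0.25 kg, the only one standing on its back end (150 tall), mouth facing the robot's side. Origin: centre of the back wall's outside (underside at start). At start x is level, from mouth to base, the way it must fall; y across the width; z up, back to front. On its base x points down and z forward: take headings from the points then.
- bin_heel (a point): Middle of the outer edge between back wall and base (bin x = 37.5 mm, z = 0), on which the bin tips. At bench height at the start and when on its base. Pushed at bin_lip, the bin falls by itself once it leans roughly 30 degrees, after some 80 mm of push. The back wall behind this edge is 75 mm high when the bin is on its base.
- bin_front (a point): Middle of the outer edge between front wall and base: 150 mm above bin_heel at the start; at bench height and 150 mm ahead of bin_heel when the bin sits on its base. It is then the foot of the bin's upright front face, 45 mm high and 100 mm wide.
- bin_lip (a point): Middle of the front wall's free rim, outside: at the start 150 mm up and 45 mm nearer the mouth side than bin_front (the top wall is only 45 mm deep; below it, from 150 down to 95 mm up, the side walls slope out 30 mm farther); 45 mm above bin_front when on its base.
- stop: Straight strip of pale wood fixed to the bench beyond the bin, 740 mm long, 40 mm high, 30 mm thick. Origin: at bench height in the middle of the face towards the robot. x level, square into the strip away from the robot; y along the strip (+-370 mm). The face is the plane x = 0. Wood, bin and fingers are grippy: a bin pressed on askew tends to jam on one corner; pushed sideways near its back end it turns about a point near its front.
- bin2: Bystander: a bin of the same kind and size with some screws in it, already on its base, front against or near the stop, well to one side. Origin: centre of its underside; x towards its front.
- glue: Bystander: white bottle with red cap, 56 mm diameter, 170 mm tall. Origin: centre of its underside.
- tin: Bystander: metal tin, 74 mm diameter, 85 mm tall. Origin: centre of its underside.
- jar: Bystander: amber glass jar, 66 mm diameter, 80 mm tall. Origin: centre of its underside.
- offcut: Bystander: plywood block standing on end, 40 x 60 x 110 mm tall. Origin: centre of its underside.
- screwdriver: Bystander: screwdriver lying on the bench. Origin on the bench under its middle, handle to its -x.

How it is judged:
On the way, in this order (a step that is already met when the one before it is completed fails the run):
1. the bin has been tipped onto its base (height (world z) of each of bin_front, bin_heel below 0.01 m and height (world z) of bin_lip above 0.035 m), for 0.2 s.
2. the bin's front is against the stop (all of step 1 and x of bin_front in the frame of stop above -0.006 m and angle between the y axis of bin and the y axis of stop, either way round below 0.06 rad and y of bin_front in the frame of stop between -0.33 and 0.33 m), for 0.2 s.
At the end, for the whole second after the job is handed in: The bin rests on its base, mouth up (base edges within 10 mm of the bench), its front within 6 mm of the stop's face and square to it within 0.06 rad, at rest (all of step 2 and linear speed of bin below 0.02 m/s and angular speed of bin below 0.1 rad/s); the robot touches nothing.
It fails at once if the bin is lifted (heel edge more than 30 mm off the bench), or knocked onto its side or its mouth (height (world z) of bin_heel above 0.03 m).
It fails at once if something else on the bench is shifted by more than 25 mm (distance of any of bin2, glue, tin, jar, offcut, screwdriver from where it was at the start of the episode above 0.025 m).
It fails at once if something else on the bench is knocked over (angle between any of bin2, glue, tin, jar, offcut's own z axis and vertical above 0.3 rad).
It also fails if it takes over 61 s, if anything falls off the work surface, if the arm or the gripper's body presses on something with over 40 N, if the wrist force passes 120 N, or if a joint passes its speed limit or range.

ROBOT

A 6-joint arm with a two-finger parallel gripper is mounted at the origin on the work surface. World frame = base frame: x ahead of the robot, y to its left, z up, the work surface at z = 0. Lengths are in m, angles in rad, forces in N, time in s.
With the tool pointing down it reaches from about 0.325 to 0.875 m from the base axis. Payload 4.4 kg.
Tool frame: the origin (TCP) lies midway between the tips of the shut fingers; the grasp point (between the pads) lies 19 mm behind it; z points along the fingers, y is the line along which they close (so a half turn about z gives the same grasp; the last joint's range is limited). The gripper opens to 85 mm and grips with 20 to 120 N. Pads are 22 mm wide; open, the fingers measure 114 mm over their backs; the gripper's body (76 mm by 85 mm) begins 54 mm behind the grasp point. The pads swing forward as they close: fully open they stand 13 mm farther back than shut.
Start: joints at [1.188, 0.207, 1.542, -0, 1.393, -0.15], TCP at [0.133, 0.559, 0.231] pointing down, gripper open.
Joint ranges: [-2.73, 2.73], [-0.86, 2.22], [0.23, 2.46], [-1.11, 4.25], [0.08, 2.63], [-2.82, 2.82]. Speed limits (rad/s): [2.79, 2.79, 3.14, 3.14, 3.14, 3.14].

INTERFACE

Orientations are given as a unit quaternion [w, x, y, z].
In Python, from station import bot gives the robot as it stands.
- The arm moves only by the tool send_rows, never from a script. Its argument "increments" is a list of rows, each a list of 3 entries, a list of its own where there are three numbers: the shift along the tool's x, y, z each as a share of 0.1 m, from -1 to 1, then the turn, a rotation vector about the tool's x, y, z each as a share of 30 degrees, from -1 to 1, then the opening, from 0 (shut) to 1 (fully open). A call has exactly 5 rows; each row is the pose to reach, as a shift and turn from the pose commanded when the call began, along the tool's axes at that moment; what a row does not reach only later rows make up. A row lasts 1/12 s, in which the tool goes at most 41.7 mm and 7.16 degrees, less where a joint would pass 70% of its speed; a pose out of reach is approached as far as the arm can. A call with a number of a shift or a turn outside -1 to 1 is refused whole. A call with a gripper value outside its range is refused whole. The fingers move at their own pace and stop on an object; the grip force is fixed at half the most. Time passes only in rows, so rows that repeat a pose let the fingers close, or fill a call up. It gives the time, the measured TCP pose, the force, the opening and the grip force at its end, in the units of the state.
- bot.observe(): the state, without advancing time (a new reading comes with each control period).
- bot.camera(name): name is "scene" or "top"; returns a dict with "frame" (400x640x3 uint8, red, green, blue), "range_z" (400x640 float32, m along the optical axis (not along the pixel's ray), 0 where there is no reading), "fovy" (degrees; the focal length in pixels is half the picture's height over the tangent of half this angle, whatever the lens; pixels are square), "cx", "cy" (the principal point, pixels), "k1" (the pictures are not rectified: a ray, as slopes to the right and down, at radius r is drawn at 1 + k1 r^2 times it, then the intrinsics apply), "xyz" and "orientation" of the camera in the world. Camera axes: x right, y up, looking along -z (the intrinsics and any distortion apply to the point x, -y, -z); pixel columns grow to the right and rows downward; lengths in m; the calibration is good to about 2 mm. A picture is of the moment at which its call begins.
- bot.close_job(): hands the job in; it is judged then, once.
The state is a dict: "t": time; "joints": joint angles; "dq": joint speeds; "joint_torque": joint torques, N m; "tool_pos": TCP position; "eef_rot": TCP orientation; "force": force on the tool from outside, world axes, zero at the start; "torque": the same for the moment, N m; "finger_gap": opening from 0.0 (shut) to 1.0 (fully open); "grip_force": force on a finger pad.
Only numpy, scipy, OpenCV 4.12 (cv2) and the standard library are available. Lean on these libraries where they do the work, as an engineer would, in place of code of your own. Each camera call takes 0.05 s, during which the arm holds its last target. There are 200 camera calls.

## Working session

There is one attempt and no reset: what is moved stays moved. The work goes in short steps, Python scripts to look and compute and a tool call to move; the robot and the scene stay as the last step left them, time stands still between calls to the robot, and variables do not carry over. Pictures are saved under pics/ and viewed, at most 10 in all, crops included, and the job is handed in when it is done.

Besides the shell and the picture viewer there is one more tool, called after "Request:" as name(argument=value, ...) on one line, values as JSON. send_rows: Moves the arm, as the interface text tells. Shift numbers are shares of 0.1 m and turn numbers shares of 30 degrees, none past 1 either way. Its arguments: {"type":"object","properties":{"increments":{"type":"array"}},"required":["increments"]}

```bash
mkdir -p pics; ls
cat > h.py <<'E'
import numpy as np, cv2
from station import bot
from scipy.spatial.transform import Rotation as R
def cloud(c):
    f=200/np.tan(np.radians(c["fovy"]/2)); v,u=np.mgrid[0:400,0:640].astype(float)
    K=np.array([[f,0,c["cx"]],[0,f,c["cy"]],[0,0,1]]);
    a=np.stack([(u-c["cx"])/f,(v-c["cy"])/f],-1); d=a.copy()
    for _ in range(20): d=a/(1+c["k1"]*(d**2).sum(-1,keepdims=True))
    z=c["range_z"]; P=np.stack([d[...,0]*z,-d[...,1]*z,-z],-1)
    w,x,y,q=c["orientation"]; 
    P=P@R.from_quat([x,y,q,w]).as_matrix().T+np.array(c["xyz"]); P[z==0]=np.nan
    return P
def look(name,save=None):
    c=bot.camera(name)
    if save: cv2.imwrite("pics/"+save,cv2.cvtColor(c["frame"],cv2.COLOR_RGB2BGR))
    return c,cloud(c)
E
python3 - <<'E'
from h import *
for n in("scene","top"):
    c,P=look(n,n+"0.png"); np.savez(n+"0.npz",P=P,f=c["frame"]); print(n,c["xyz"],c["orientation"],c["fovy"],c["k1"],np.nanpercentile(P[...,2],[5,25,50,95]))
print(bot.observe())
E
```

```text
pics
scene [0.87188245 0.61270024 0.99895661] [0.22563845 0.07946877 0.30819107 0.92075527] 44.659538547765514 -0.09381238353236512 [-0.70020352 -0.00174449  0.00088794  0.1845311 ]
top [ 0.45120399 -0.00254799  1.00748247] [-0.70089482 -0.05480286  0.03180058  0.7104448 ] 48.40428254857073 -0.0797237214122878 [-0.00289196 -0.00090195  0.00062197  0.08587355]
{'t': 0.1, 'joints': array([ 1.18748851e+00,  2.07380370e-01,  1.54284216e+00, -3.02457473e-05,
        1.39349405e+00, -1.50551753e-01]), 'dq': array([ 0.00061831, -0.00119066, -0.00412234, -0.00247386,  0.00178372,
       -0.00148722]), 'joint_torque': array([-1.16024508e-03, -3.84088039e+01, -2.92549860e+01, -3.14064728e-04,
        4.80754316e-03,  5.96453447e-06]), 'tool_pos': array([0.13241497, 0.55882884, 0.23020125]), 'eef_rot': array([-2.65760043e-04,  1.16112777e-01,  9.93235468e-01, -1.02828200e-03]), 'force': array([-0.32425828, -0.5442342 , -0.06376566]), 'torque': array([-0.00409879,  0.04543376, -0.05152312]), 'grip_force': 0.0, 'finger_gap': 0.9961135280742986}
```

View pics/scene0.png

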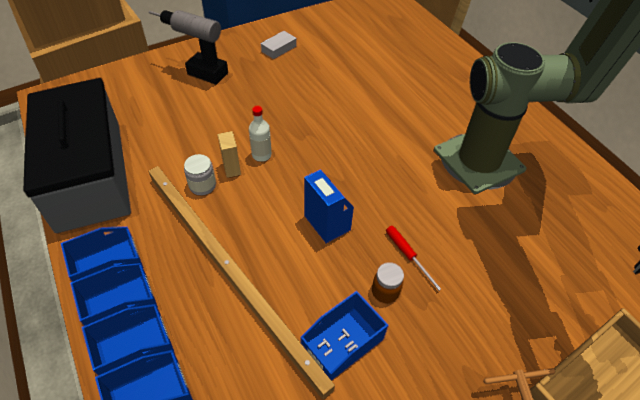

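View pics/top0.png

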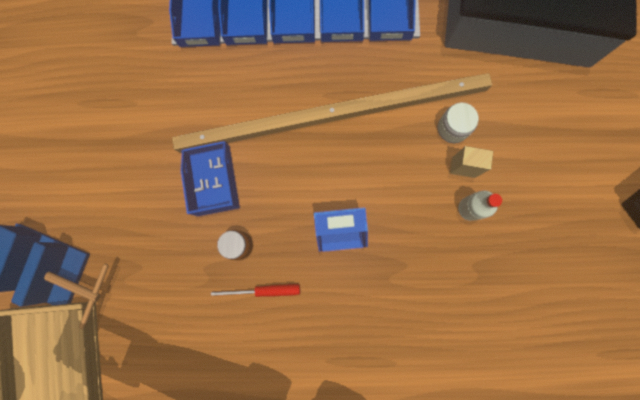

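The pictures show the standing bin with its labelled top at top-view (341,220) and its mouth facing down, towards the robot. The strip runs (175,143)–(490,80), bin2 is at (210,178), the jar at (231,245), the screwdriver at (255,291), and the tin, offcut and glue are at the right (460–485,120–205).

Run:
```python
from h import *
d=np.load("top0.npz"); P=d["P"]; f=d["f"]; hsv=cv2.cvtColor(f,cv2.COLOR_RGB2HSV)
Z=P[...,2]
v,u=np.mgrid[0:400,0:640]
def rect(m,n):
    q=P[m][:,:2].astype(np.float32); r=cv2.minAreaRect(q); print(n,m.sum(),np.round(r[0],3),np.round(r[1],3),round(r[2],1),"corners",np.round(cv2.boxPoints(r),3).tolist(),"z",np.round(np.percentile(P[m][:,2],[5,50,95]),3))
roi=lambda a,b,c,e:(u>=a)&(u<=b)&(v>=c)&(v<=e)
top=roi(300,385,195,260)&(Z>.143)&(Z<.157); rect(top,"bintop(z.15)")
anyb=roi(300,385,195,260)&(Z>.02); rect(anyb,"bin all")
st=roi(165,500,70,155)&(Z>.034)&(Z<.046)&(v<146)
st&=~((u<245)&(v>0.0-0.2*(u-175)+150)); rect(st,"strip")
for n,b in dict(bin2=(175,245,140,220),jar=(215,252,228,262),tin=(435,482,100,145),off=(448,495,145,180),glue=(455,505,185,225)).items():
    rect(roi(*b)&(Z>.03),n)
s=roi(205,305,280,300)&(Z>.006); rect(s,"screwd")
```

```text
bintop(z.15) 1217 [ 0.505 -0.005] [0.049 0.1  ] 5.0 corners [[0.47600001096725464, 0.0430000014603138], [0.48500001430511475, -0.0560000017285347], [0.5329999923706055, -0.052000001072883606], [0.5249999761581421, 0.04699999839067459]] z [0.148 0.15  0.153]
bin all 1355 [ 0.492 -0.006] [0.075 0.1  ] 4.7 corners [[0.44999998807907104, 0.04100000113248825], [0.4580000042915344, -0.05900000035762787], [0.5329999923706055, -0.05299999937415123], [0.5249999761581421, 0.04699999839067459]] z [0.099 0.15  0.153]
strip 4295 [0.713 0.   ] [0.141 0.739] 10.6 corners [[0.5759999752044678, 0.3499999940395355], [0.7120000123977661, -0.37599998712539673], [0.8510000109672546, -0.3499999940395355], [0.7149999737739563, 0.37599998712539673]] z [0.036 0.04  0.043]
bin2 1421 [0.628 0.297] [0.179 0.118] 10.7 corners [[0.5289999842643738, 0.33899998664855957], [0.550000011920929, 0.22300000488758087], [0.7269999980926514, 0.25600001215934753], [0.7049999833106995, 0.3720000088214874]] z [0.033 0.047 0.076]
jar 771 [0.467 0.223] [0.062 0.059] 46.2 corners [[0.42399999499320984, 0.22100000083446503], [0.4
[... 439 characters left out ...]
 corners [[0.6110000014305115, -0.3140000104904175], [0.6520000100135803, -0.32199999690055847], [0.6639999747276306, -0.2619999945163727], [0.6230000257492065, -0.2540000081062317]] z [0.039 0.108 0.112]
glue 860 [ 0.541 -0.295] [0.054 0.049] 23.0 corners [[0.5070000290870667, -0.28200000524520874], [0.5260000228881836, -0.328000009059906], [0.5759999752044678, -0.3070000112056732], [0.5559999942779541, -0.26100000739097595]] z [0.044 0.113 0.171]
screwd 641 [0.365 0.186] [0.026 0.198] 2.7 corners [[0.34700000286102295, 0.2849999964237213], [0.3569999933242798, 0.08699999749660492], [0.38199999928474426, 0.08799999952316284], [0.37299999594688416, 0.28600001335144043]] z [0.013 0.022 0.027]
```

```bash
cat >> h.py <<'E'
def tool():
    s=bot.observe(); w,x,y,z=s["eef_rot"]; return np.array(s["tool_pos"]),R.from_quat([x,y,z,w]),s
def to(goal,hdg):
    "print shift (m, tool axes) and turn (deg, tool axes) to goal xyz, with forward heading hdg deg (tool -x)"
    p,r,s=tool(); h=np.radians(hdg); g=R.from_matrix(np.array([[-np.cos(h),-np.sin(h),0],[-np.sin(h),np.cos(h),0],[0,0,-1]]).T@np.eye(3)) if 0 else R.from_matrix(np.column_stack([[-np.cos(h),-np.sin(h),0],[-np.sin(h),np.cos(h),0],[0,0,-1]]))
    d=np.array(goal)-p
    print("shift now-axes",np.round(r.inv().apply(d),4),"goal-axes",np.round(g.inv().apply(d),4),"turn",np.round(np.degrees((r.inv()*g).as_rotvec()),2))
E
python3 - <<'E'
from h import *
P=np.load("top0.npz")["P"]; Z=P[...,2]
v,u=np.mgrid[0:400,0:640]
m=(u>250)&(u<495)&(v>70)&(v<150)&(Z>.035)&(Z<.046); q=P[m]
pts=[]
for y in np.arange(-.36,.18,.02):
    k=q[(abs(q[:,1]-y)<.01)]
    if len(k)>10: pts.append((y,np.percentile(k[:,0],4),np.percentile(k[:,0],96)))
pts=np.array(pts); 
for c in (1,2): p=np.polyfit(pts[:,0],pts[:,c],1); print(p,np.degrees(np.arctan(p[0])),np.std(pts[:,c]-np.polyval(p,pts[:,0])))
to([.43,-.008,.23],4.8); to([.43,-.008,.135],4.8)
E
```

```text
[-0.09791616  0.74956063] -5.592355872175877 0.03052281663939211
[-0.18715156  0.78181496] -10.600367716773196 0.0006076727160108128
shift now-axes [-0.4203 -0.4829  0.0011] goal-axes [-2.491e-01 -5.897e-01  2.000e-04] turn [ -0.12  -0.04 -18.14]
shift now-axes [-0.4203 -0.4827  0.0961] goal-axes [-0.2491 -0.5897  0.0952] turn [ -0.12  -0.04 -18.14]
```

Request:
send_rows(increments=[[[-0.3,-0.3,0],[0,0,-0.2],0.5],[[-0.6,-0.6,0],[0,0,-0.4],0.5],[[-0.9,-0.9,0],[0,0,-0.6],0.5],[[-1,-1,0],[0,0,-0.605],0.5],[[-1,-1,0],[0,0,-0.605],0.5]])

```text
t: 0.52
tool_pos: [0.2081, 0.4361, 0.2306]
eef_rot: [-0.0, -0.04, 0.999, -0.001]
force: [0.3, 0.2, -0.5]
finger_gap: 0.498
grip_force: 0.0
```

Request:
send_rows(increments=[[[-0.12,-0.3,0],[0,0,0],0.5],[[-0.24,-0.6,0],[0,0,0],0.5],[[-0.36,-0.9,0],[0,0,0],0.5],[[-0.37,-0.93,0],[0,0,0],0.5],[[-0.37,-0.93,0],[0,0,0],0.5]])

```text
t: 0.93
tool_pos: [0.2518, 0.3492, 0.2312]
eef_rot: [-0.0, -0.041, 0.999, 0.0]
force: [0.3, 0.2, 0.7]
finger_gap: 0.502
grip_force: 0.0
```

Request:
send_rows(increments=[[[-0.12,-0.3,0],[0,0,0],0.5],[[-0.24,-0.6,0],[0,0,0],0.5],[[-0.36,-0.9,0],[0,0,0],0.5],[[-0.37,-0.93,0],[0,0,0],0.5],[[-0.37,-0.93,0],[0,0,0],0.5]])

```text
t: 1.35
tool_pos: [0.2966, 0.2604, 0.2314]
eef_rot: [-0.0, -0.041, 0.999, 0.001]
force: [-0.7, 0.4, -0.6]
finger_gap: 0.497
grip_force: 0.0
```

Request:
send_rows(increments=[[[-0.12,-0.3,0],[0,0,0],0.5],[[-0.24,-0.6,0],[0,0,0],0.5],[[-0.36,-0.9,0],[0,0,0],0.5],[[-0.37,-0.93,0],[0,0,0],0.5],[[-0.37,-0.93,0],[0,0,0],0.5]])

```text
t: 1.77
tool_pos: [0.3414, 0.1711, 0.2314]
eef_rot: [-0.0, -0.041, 0.999, 0.001]
force: [-0.2, 0.2, 1.1]
finger_gap: 0.498
grip_force: 0.0
```

Request:
send_rows(increments=[[[-0.12,-0.3,0],[0,0,0],0.5],[[-0.24,-0.6,0],[0,0,0],0.5],[[-0.36,-0.9,0],[0,0,0],0.5],[[-0.37,-0.93,0],[0,0,0],0.5],[[-0.37,-0.93,0],[0,0,0],0.5]])

```text
t: 2.18
tool_pos: [0.386, 0.0818, 0.2313]
eef_rot: [-0.0, -0.042, 0.999, 0.001]
force: [-1.4, 0.7, 0.3]
finger_gap: 0.499
grip_force: 0.0
```

```bash
python3 -c "
from h import *
print(tool()[2]); to([.43,-.008,.132],4.8)"
```

```text
{'t': 2.1833, 'joints': array([-1.23607169e-02, -1.98555583e-01,  1.94825508e+00,  1.33027745e-03,
        1.39236050e+00, -1.66668442e+00]), 'dq': array([ 0.0385304 , -0.01331067,  0.01923245,  0.01297443,  0.01117759,
        0.00873179]), 'joint_torque': array([ -1.00389127, -20.23420215, -29.49897766,  -0.16009904,
        -0.08988003,  -0.10137351]), 'tool_pos': array([0.38602419, 0.08184853, 0.23125859]), 'eef_rot': array([-1.97919465e-04, -4.16334303e-02,  9.99132711e-01,  6.66233003e-04]), 'force': array([-1.37698377,  0.73727602,  0.30171244]), 'torque': array([ 0.03769492, -0.00933524, -0.01814698]), 'grip_force': 0.0, 'finger_gap': 0.49919515604809833}
shift now-axes [-0.0364 -0.0933  0.0991] goal-axes [-0.0363 -0.0932  0.0993] turn [ 0.08 -0.02 -0.03]
```

Request:
send_rows(increments=[[[-0.12,-0.3,0.0],[0,0,0],0.5],[[-0.24,-0.6,0.2],[0,0,0],0.5],[[-0.36,-0.93,0.5],[0,0,0],0.5],[[-0.36,-0.93,0.8],[0,0,0],0.5],[[-0.36,-0.93,0.99],[0,0,0],0.5]])

```text
t: 2.6
tool_pos: [0.4284, -0.0073, 0.1296]
eef_rot: [-0.002, -0.042, 0.999, 0.001]
force: [-0.3, -0.1, 0.2]
finger_gap: 0.498
grip_force: 0.0
```

Request:
send_rows(increments=[[[-0.1,0,0],[0,0,0],0.5],[[-0.2,0,0],[0,0,0],0.5],[[-0.28,0,0],[0,0,0],0.5],[[-0.3,0,0],[0,0,0],0.5],[[-0.3,0,0],[0,0,0],0.5]])

```text
t: 3.02
tool_pos: [0.4618, -0.0057, 0.1344]
eef_rot: [0.002, -0.043, 0.999, -0.0]
force: [-0.4, -0.2, 0.3]
finger_gap: 0.501
grip_force: 0.0
```

```bash
python3 -c "
from h import *
c,P=look('scene','s1.png'); f=c['frame'][120:300,200:440]; cv2.imwrite('pics/s1c.png',cv2.resize(f[...,::-1],None,fx=2.5,fy=2.5))
print(tool()[0])"
```

```text
[ 0.4607957  -0.00581857  0.13388542]
```

View pics/s1c.png

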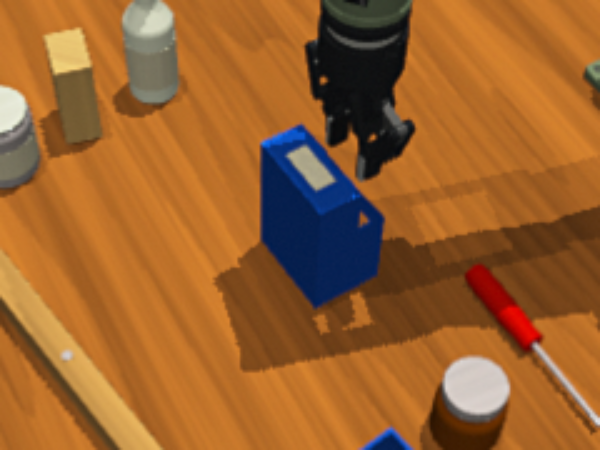

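The picture shows the two fingers close behind the bin's rim, inside the mouth width, at crop (370,150). I'll go 8 mm lower and push.

Request:
send_rows(increments=[[[0,0,0.08],[0,0,0],0.5],[[-0.12,0,0.08],[0,0,0],0.5],[[-0.24,0,0.08],[0,0,0],0.5],[[-0.36,0,0.08],[0,0,0],0.5],[[-0.48,0,0.08],[0,0,0],0.5]])

```text
t: 3.48
tool_pos: [0.5069, -0.0022, 0.124]
eef_rot: [-0.0, -0.042, 0.999, 0.0]
force: [-0.2, -0.1, 0.7]
finger_gap: 0.497
grip_force: 0.1
```

```bash
python3 -c "
from h import *
c,P=look('scene'); f=c['frame'][120:300,200:440]; cv2.imwrite('pics/s2c.png',cv2.resize(f[...,::-1],None,fx=2.5,fy=2.5))
print(tool()[0],tool()[2]['force'])"
```

```text
[ 0.50945823 -0.00239602  0.12456727] [ 1.33625652 -0.79762561  0.26985071]
```

View pics/s2c.png

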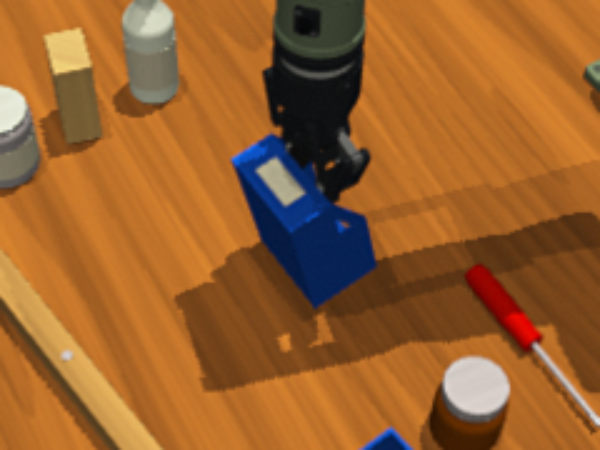

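The bin is tilting cleanly about its heel, which is still at crop (317,303), so I'll keep pushing.

Request:
send_rows(increments=[[[-0.12,0,0],[0,0,0],0.5],[[-0.24,0,0],[0,0,0],0.5],[[-0.36,0,0],[0,0,0],0.5],[[-0.46,0,0],[0,0,0],0.5],[[-0.52,0,0],[0,0,0],0.5]])

```text
t: 3.95
tool_pos: [0.5593, 0.002, 0.1242]
eef_rot: [0.0, -0.042, 0.999, -0.0]
force: [1.0, -0.5, 0.1]
finger_gap: 0.502
grip_force: 0.0
```

Request:
send_rows(increments=[[[0,0,0],[0,0,0],0.5],[[0,0,0],[0,0,0],0.5],[[0,0,0],[0,0,0],0.5],[[0,0,0],[0,0,0],0.5],[[0,0,0],[0,0,0],0.5]])

```text
t: 4.37
tool_pos: [0.5582, 0.0021, 0.1242]
eef_rot: [-0.0, -0.042, 0.999, 0.0]
force: [0.2, 0.4, -0.1]
finger_gap: 0.502
grip_force: 0.0
```

```bash
python3 -c "
from h import *
c,P=look('scene'); f=c['frame'][120:300,200:440]; cv2.imwrite('pics/s3c.png',cv2.resize(f[...,::-1],None,fx=2.5,fy=2.5))
print(tool()[0],tool()[2]['force'])"
```

```text
[0.5583684  0.00208725 0.12428097] [-0.7949437  -0.6571326  -0.66908225]
```

View pics/s3c.png

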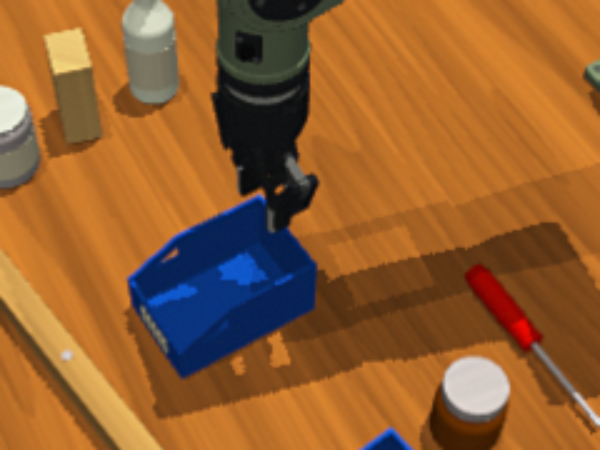

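The bin is on its base, mouth up, with its front at crop (155,330). I'll back off and measure from above.

Request:
send_rows(increments=[[[0.3,0,-0.1],[0,0,0],0.5],[[0.6,0,-0.1],[0,0,0],0.5],[[0.9,0,-0.1],[0,0,0],0.5],[[1,0,-0.1],[0,0,0],0.5],[[1,0,-0.1],[0,0,0],0.5]])

```text
t: 4.83
tool_pos: [0.4564, -0.0061, 0.1338]
eef_rot: [-0.001, -0.042, 0.999, 0.0]
force: [0.7, 0.2, -0.7]
finger_gap: 0.5
grip_force: 0.0
```

```bash
cat > meas.py <<'E'
from h import *
c,P=look("top",None); hsv=cv2.cvtColor(c["frame"],cv2.COLOR_RGB2HSV); X,Y,Z=P[...,0],P[...,1],P[...,2]
m=(hsv[...,0]>105)&(hsv[...,0]<130)&(hsv[...,1]>150)&(X>.45)&(X<.8)&(abs(Y)<.16)&(Z>.03)&(Z<.09)
q=P[m]; r=cv2.minAreaRect(q[:,:2].astype(np.float32)); print("rect z>.03",np.round(r[0],3),np.round(r[1],3),round(r[2],1),np.round(cv2.boxPoints(r),3).tolist())
k=q[(q[:,2]>.066)]; print("high",np.round(k.min(0),3),np.round(k.max(0),3))
n=np.array([np.cos(np.radians(10.6)),np.sin(np.radians(10.6))]); t=np.array([-n[1],n[0]])
b=cv2.boxPoints(r); s=(b-np.array([.7505,0]))@n; print("corners along stop normal",np.round(s,4),"along strip",np.round(b@t,3))
p0=np.array([.7505,0,0])
print(tool()[0],tool()[2]["force"])
E
python3 meas.py
```

```text
rect z>.03 [ 0.536 -0.044] [0.001 0.011] 10.9 [[0.5350000262260437, -0.039000000804662704], [0.5370000004768372, -0.04899999871850014], [0.5379999876022339, -0.04899999871850014], [0.5360000133514404, -0.03799999877810478]]
high [ 0.536 -0.049  0.073] [ 0.538 -0.038  0.075]
corners along stop normal [-0.2192 -0.2192 -0.2178 -0.2179] along strip [-0.136 -0.147 -0.147 -0.136]
[ 0.45869752 -0.00632639  0.13446967] [-0.10222627 -0.6199128  -0.27300302]
```

```bash
python3 - <<'E'
import re
s=open("meas.py").read()
s=s.replace('c,P=look("top",None)','import sys\nc,P=look(sys.argv[1],sys.argv[2] if len(sys.argv)>2 else None)').replace("(hsv[...,1]>150)&","(hsv[...,1]>120)&").replace("(hsv[...,0]>105)","(hsv[...,0]>95)")
open("meas.py","w").write(s)
E
python3 meas.py top t4.png; python3 meas.py scene
```

```text
rect z>.03 [0.604 0.003] [0.148 0.095] 4.9 [[0.5260000228881836, 0.04399999976158142], [0.5339999794960022, -0.05000000074505806], [0.6819999814033508, -0.03799999877810478], [0.6740000247955322, 0.05700000002980232]]
high [ 0.534 -0.049  0.066] [0.64  0.052 0.079]
corners along stop normal [-0.2124 -0.2219 -0.0747 -0.0652] along strip [-0.053 -0.148 -0.163 -0.068]
[ 0.46002855 -0.00646572  0.13488108] [-0.63912168 -0.8611805   0.4854577 ]
rect z>.03 [0.606 0.005] [0.152 0.105] 4.4 [[0.5270000100135803, 0.050999999046325684], [0.5350000262260437, -0.05299999937415123], [0.6859999895095825, -0.041999999433755875], [0.6779999732971191, 0.06300000101327896]]
high [ 0.527 -0.051  0.066] [0.65  0.058 0.08 ]
corners along stop normal [-0.2106 -0.2219 -0.0713 -0.06  ] along strip [-0.047 -0.151 -0.167 -0.063]
[ 0.46063617 -0.00651928  0.13502392] [ 0.7111797  -0.48181214  0.0530865 ]
```

View pics/t4.png

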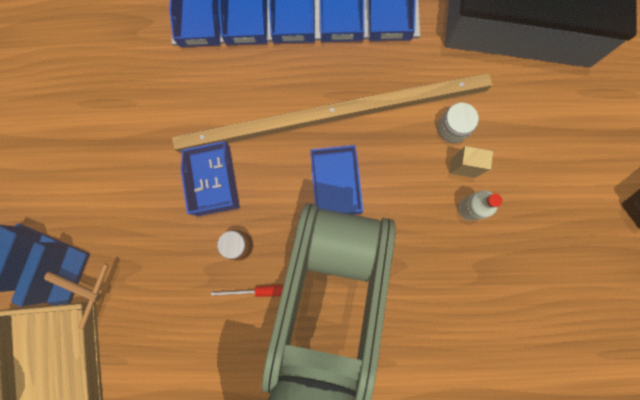

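The bin sits at (315–360,148–212), about 5.7° off the strip with a front gap of about 65 mm. bin2, the jar and the rest haven't moved.

```bash
python3 -c "
from h import *
to([.480,-.012,.030],10.6)"
```

```text
shift now-axes [-0.0186 -0.007   0.1051] goal-axes [-0.018  -0.0089  0.105 ] turn [-0.04  0.14 -5.8 ]
```

Request:
send_rows(increments=[[[-0.1,-0.07,0.3],[0,0,-0.193],0.7],[[-0.15,-0.07,0.6],[0,0,-0.193],0.7],[[-0.15,-0.07,0.85],[0,0,-0.193],0.7],[[-0.15,-0.07,1],[0,0,-0.193],0.7],[[-0.15,-0.07,1],[0,0,-0.193],0.7]])

```text
t: 5.4
tool_pos: [0.4729, -0.0115, 0.0308]
eef_rot: [-0.003, -0.092, 0.996, 0.001]
force: [-1.2, 0.2, -1.2]
finger_gap: 0.699
grip_force: 0.0
```

Request:
send_rows(increments=[[[-0.1,0,0.05],[0,0,0],0.7],[[-0.2,0,0.05],[0,0,0],0.7],[[-0.3,0,0.05],[0,0,0],0.7],[[-0.4,0,0.05],[0,0,0],0.7],[[-0.5,0,0.05],[0,0,0],0.7]])

```text
t: 5.82
tool_pos: [0.5255, -0.0029, 0.0303]
eef_rot: [0.0, -0.092, 0.996, -0.0]
force: [-2.8, -0.6, 0.9]
finger_gap: 0.704
grip_force: 0.0
```

Request:
send_rows(increments=[[[-0.06,0,0],[0,0,0],0.7],[[-0.12,0,0],[0,0,0],0.7],[[-0.18,0,0],[0,0,0],0.7],[[-0.24,0,0],[0,0,0],0.7],[[-0.3,0,0],[0,0,0],0.7]])

```text
t: 6.23
tool_pos: [0.5533, 0.0029, 0.0291]
eef_rot: [-0.0, -0.092, 0.996, 0.0]
force: [-2.3, 0.7, 0.9]
finger_gap: 0.703
grip_force: 0.0
```

```bash
python3 meas.py top; python3 meas.py scene
```

```text
rect z>.03 [0.679 0.023] [0.063 0.094] 9.4 [[0.640999972820282, 0.06400000303983688], [0.656000018119812, -0.028999999165534973], [0.7179999947547913, -0.01899999938905239], [0.703000009059906, 0.07400000095367432]]
high [ 0.656 -0.028  0.071] [ 0.672 -0.026  0.076]
corners along stop normal [-0.0962 -0.0981 -0.0353 -0.0333] along strip [-0.055 -0.149 -0.151 -0.056]
[0.55501558 0.00293947 0.029503  ] [ 0.22687468 -0.96662641 -0.43945841]
rect z>.03 [0.635 0.017] [0.167 0.103] 10.7 [[0.5429999828338623, 0.052000001072883606], [0.5619999766349792, -0.05000000074505806], [0.7260000109672546, -0.01899999938905239], [0.7070000171661377, 0.08299999684095383]]
high [ 0.555 -0.045  0.066] [0.686 0.074 0.085]
corners along stop normal [-0.1945 -0.1943 -0.0273 -0.0275] along strip [-0.049 -0.152 -0.152 -0.049]
[0.55479428 0.00284993 0.02954729] [-0.15392652  1.03548159  0.10946305]
```

The bin is now square with a gap of about 30 mm.

Request:
send_rows(increments=[[[-0.05,0,0],[0,0,0],0.7],[[-0.1,0,0],[0,0,0],0.7],[[-0.15,0,0],[0,0,0],0.7],[[-0.2,0,0],[0,0,0],0.7],[[-0.24,0,0],[0,0,0],0.7]])

```text
t: 6.75
tool_pos: [0.5775, 0.0072, 0.0292]
eef_rot: [0.0, -0.092, 0.996, 0.0]
force: [-0.8, 0.2, -1.2]
finger_gap: 0.699
grip_force: 0.0
```

Request:
send_rows(increments=[[[-0.01,0,0],[0,0,0],0.7],[[-0.02,0,0],[0,0,0],0.7],[[-0.03,0,0],[0,0,0],0.7],[[-0.04,0,0],[0,0,0],0.7],[[-0.05,0,0],[0,0,0],0.7]])

```text
t: 7.17
tool_pos: [0.5817, 0.008, 0.0293]
eef_rot: [-0.0, -0.092, 0.996, 0.0]
force: [-1.7, 0.4, -0.2]
finger_gap: 0.697
grip_force: 0.0
```

```bash
python3 meas.py top; python3 meas.py scene
```

```text
rect z>.03 [0.733 0.02 ] [0.109 0.049] 69.7 [[0.6919999718666077, -0.02199999988079071], [0.7369999885559082, -0.039000000804662704], [0.7749999761581421, 0.06300000101327896], [0.7300000190734863, 0.07999999821186066]]
high [ 0.692 -0.022  0.072] [ 0.697 -0.022  0.075]
corners along stop normal [-0.0617 -0.0201  0.0357 -0.006 ] along strip [-0.149 -0.174 -0.081 -0.056]
[0.58202665 0.00805854 0.02929357] [-1.18805983  0.42311135 -0.29069681]
rect z>.03 [0.661 0.019] [0.17  0.106] 10.5 [[0.5669999718666077, 0.0560000017285347], [0.5870000123977661, -0.04800000041723251], [0.7540000081062317, -0.017000000923871994], [0.7350000143051147, 0.08699999749660492]]
high [ 0.583 -0.041  0.066] [0.718 0.078 0.089]
corners along stop normal [-0.1698 -0.1699  0.0004  0.0006] along strip [-0.049 -0.156 -0.156 -0.049]
[0.58203796 0.00807072 0.02930032] [-1.62108205 -0.2985808  -0.73085789]
```

Nearly touching, so I'll creep until the force rises.

Request:
send_rows(increments=[[[-0.01,0,0],[0,0,0],0.7],[[-0.02,0,0],[0,0,0],0.7],[[-0.03,0,0],[0,0,0],0.7],[[-0.04,0,0],[0,0,0],0.7],[[-0.04,0,0],[0,0,0],0.7]])

```text
t: 7.68
tool_pos: [0.5861, 0.0088, 0.0293]
eef_rot: [0.0, -0.092, 0.996, -0.0]
force: [-0.3, -0.6, -0.1]
finger_gap: 0.7
grip_force: 0.0
```

Request:
send_rows(increments=[[[-0.01,0,0],[0,0,0],0.7],[[-0.02,0,0],[0,0,0],0.7],[[-0.02,0,0],[0,0,0],0.7],[[-0.02,0,0],[0,0,0],0.7],[[-0.02,0,0],[0,0,0],0.7]])

```text
t: 8.1
tool_pos: [0.5865, 0.0091, 0.0289]
eef_rot: [-0.001, -0.092, 0.996, 0.0]
force: [-5.5, -1.8, 1.9]
finger_gap: 0.703
grip_force: 0.0
```

Request:
send_rows(increments=[[[-0.01,0,0],[0,0,0],0.7],[[-0.02,0,0],[0,0,0],0.7],[[-0.02,0,0],[0,0,0],0.7],[[-0.02,0,0],[0,0,0],0.7],[[-0.02,0,0],[0,0,0],0.7]])

```text
t: 8.52
tool_pos: [0.5862, 0.0095, 0.0282]
eef_rot: [-0.004, -0.092, 0.996, 0.0]
force: [-9.8, -1.5, 2.7]
finger_gap: 0.699
grip_force: 0.0
```

```bash
python3 -c "
from h import *
p,r,s=tool();print(s['force'],s['torque'])
c,P=look('scene'); f=c['frame'][150:350,180:400]; cv2.imwrite('pics/s5c.png',cv2.resize(f[...,::-1],None,fx=3,fy=3,interpolation=cv2.INTER_CUBIC))"; python3 meas.py scene
```

```text
[-9.81342471 -1.53193052  2.70815364] [-0.22814339  1.08525016 -0.17403798]
rect z>.03 [0.665 0.022] [0.167 0.104] 10.2 [[0.5740000009536743, 0.057999998331069946], [0.5929999947547913, -0.04399999976158142], [0.7570000290870667, -0.014999999664723873], [0.7379999756813049, 0.08799999952316284]]
high [ 0.586 -0.041  0.066] [0.724 0.08  0.088]
corners along stop normal [-0.1627 -0.1634  0.0033  0.004 ] along strip [-0.048 -0.153 -0.154 -0.05 ]
[0.58626528 0.0095069  0.0281838 ] [-9.65361677 -1.59066533  3.24910654]
```

View pics/s5c.png

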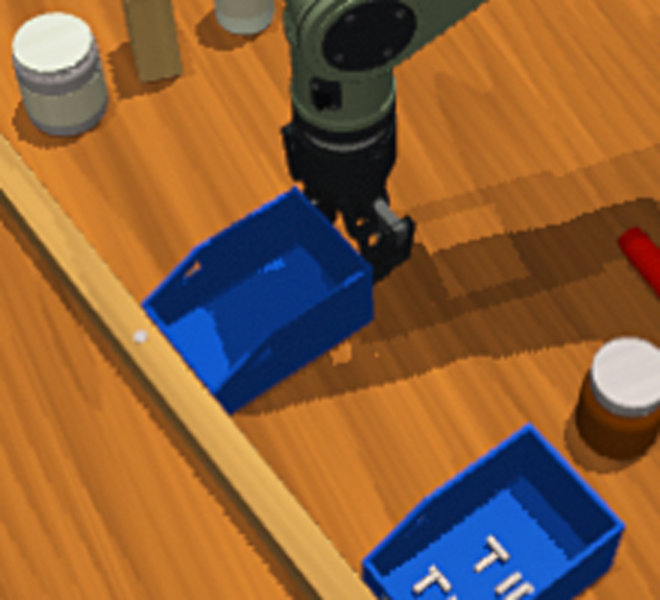

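The bin's front lies flush along the strip, crop (145,305)–(230,410), with a 10 N press. I'll back off straight, then up.

Request:
send_rows(increments=[[[0.03,0,0],[0,0,0],0.7],[[0.08,0,0],[0,0,0],0.7],[[0.25,0,0],[0,0,0],0.7],[[0.5,0,0],[0,0,0],0.7],[[0.7,0,0],[0,0,0],0.7]])

```text
t: 9.03
tool_pos: [0.5208, -0.0035, 0.0296]
eef_rot: [0.001, -0.093, 0.996, -0.0]
force: [-0.2, 0.4, 0.2]
finger_gap: 0.699
grip_force: 0.0
```

Request:
send_rows(increments=[[[0.2,0,-0.3],[0,0,0],0.7],[[0.4,0,-0.6],[0,0,0],0.7],[[0.6,0,-0.9],[0,0,0],0.7],[[0.6,0,-1],[0,0,0],0.7],[[0.6,0,-1],[0,0,0],0.7]])

```text
t: 9.45
tool_pos: [0.4651, -0.0151, 0.1331]
eef_rot: [0.005, -0.092, 0.996, -0.001]
force: [0.6, -0.6, -0.2]
finger_gap: 0.698
grip_force: 0.0
```

Request:
send_rows(increments=[[[0,0,0],[0,0,0],0.7],[[0,0,0],[0,0,0],0.7],[[0,0,0],[0,0,0],0.7],[[0,0,0],[0,0,0],0.7],[[0,0,0],[0,0,0],0.7]])

```text
t: 9.87
tool_pos: [0.4614, -0.0142, 0.1279]
eef_rot: [-0.001, -0.093, 0.996, 0.0]
force: [-0.2, -0.5, 0.8]
finger_gap: 0.7
grip_force: 0.0
```

```bash
python3 meas.py top t6.png; python3 meas.py scene
python3 - <<'E'
import cv2; cv2.imwrite("pics/t6c.png",cv2.resize(cv2.imread("pics/t6.png")[70:220,170:390],None,fx=3.5,fy=3.5,interpolation=cv2.INTER_CUBIC))
E
```

```text
rect z>.03 [0.671 0.021] [0.149 0.096] 10.6 [[0.5889999866485596, 0.054999999701976776], [0.6069999933242798, -0.039000000804662704], [0.753000020980835, -0.012000000104308128], [0.7350000143051147, 0.0820000022649765]]
high [ 0.594 -0.038  0.066] [0.702 0.071 0.079]
corners along stop normal [-1.484e-01 -1.485e-01  1.000e-04  2.000e-04] along strip [-0.055 -0.15  -0.15  -0.055]
[ 0.46152354 -0.01421354  0.12815525] [ 0.19488894  0.14232057 -0.19113771]
rect z>.03 [0.673 0.023] [0.151 0.104] 11.1 [[0.5889999866485596, 0.05900000035762787], [0.609000027179718, -0.0430000014603138], [0.7580000162124634, -0.014000000432133675], [0.7369999885559082, 0.08900000154972076]]
high [ 0.592 -0.041  0.066] [0.721 0.079 0.081]
corners along stop normal [-0.1476 -0.1466  0.0045  0.0035] along strip [-0.05  -0.154 -0.153 -0.049]
[ 0.4616335  -0.01424135  0.12841697] [-0.80759868 -0.16514297 -0.12111717]
```

View pics/t6c.png

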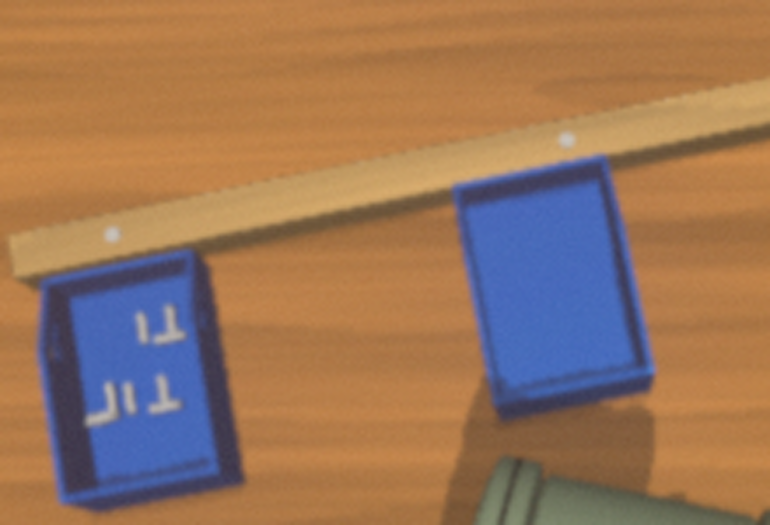

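The bin's front edge, crop (455,185)–(607,157), lies on the strip and is square at 10.6°. The hand is clear.

```bash
python3 -c "
from station import bot
print(bot.close_job())"
```

```text
the job is handed in; nothing more can be done
None
```

The bin was tipped onto its base and pushed flush and square against the stop strip. The hand is clear, nothing else was seen to move, and the job is handed in, though the hand-in gave no verdict.

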